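# Set aside the reagent bottle whose cap is loose

### The job

One of the two amber bottles has not been closed properly: its cap stands up off the neck collar. With that bottle standing where it is, give its cap a test twist of an eighth of a turn or more, either way, then set the bottle gently down, upright, inside the shallow white tray. Leave the tightly capped bottle standing where it is.

Things in the scene. Friction and masses are not known exactly. Their poses are not given: they have to be found in the camera images.
- loose_bottle: Amber glass bottle, 66 mm across to 92 mm up, sloping in to a 29 mm neck, 33 mm collar at 120-124 mm; white label, 0.3-0.5 kg. Black round ribbed cap, 38 mm across, stands loose at 137-163 mm above the base: 13 mm of neck shows between collar and cap, top 12 mm higher than its twin's. Thread still holds: it can be lifted by the cap. Origin: centre of underside, z up. On the bench, left or right.
- cap (a joint): Turn of the loose cap on its bottle, rad: starts within -0.15 to 0.15, grows anticlockwise seen from above, stops at -1.6 and 1.6. Turns easily (0.02 N m), so the bottle's weight keeps the bottle still meanwhile; the cap stays where it is left and keeps its height.
- tight_bottle: The same bottle and cap, but the cap is screwed down tight: it stands at 125-151 mm, right on the collar, and will not turn on the bottle. Origin: centre of the underside, on the bench, z up.
- tray: Shallow open white plastic tray, fixed to the bench, empty: 180 mm (its x) by 220 mm (its y), walls 5 mm thick and 35 mm high, inner floor 5 mm above its origin. Origin: centre of the underside.
Mind the look-alikes: they are no part of the job. Leave any turquoise look-alike of the tight_bottle alone.

How it is judged:
By the outcome, as a careful person would: the job done as asked, in the order asked, and still so for the second after the job is handed in, with the robot touching nothing.
It also fails if it takes over 45 s, if anything falls off the work surface, if the arm or the gripper's body presses on something with over 40 N, if the wrist force passes 120 N, or if a joint passes its speed limit or range.

### The arm

A 6-joint arm with a two-finger parallel gripper is mounted at the origin on the work surface. World frame = base frame: x ahead of the robot, y to its left, z up, the work surface at z = 0. Lengths are in m, angles in rad, forces in N, time in s.
With the tool pointing down it reaches from about 0.4 to 0.825 m from the base axis. Payload 7 kg.
Tool frame: the origin (TCP) lies at the very end of the fingers, on their centre line; the grasp point (between the pads) lies arm.hold_point_z behind it (arm.hold_point_z is the distance from the TCP to the grasp point, in m); z points along the fingers, y is the line along which they close (so a half turn about z gives the same grasp; the last joint's range is limited). The gripper opens to 88 mm and grips with 3 to 60 N. Pads are 19 mm wide; open, the fingers measure 130 mm over their backs; the gripper's body (78 mm by 193 mm) begins 47 mm behind the grasp point.
Start: joints at [-0.849, 0.359, 0.012, 0, -1.224, -0.288], TCP at [0.284, -0.612, 0.227] pointing down, gripper open.
Joint ranges: [-3.07, 3.07], [-1.43, 2.12], [-1.02, 1.25], [-3.03, 1.67], [-3.05, -0], [-3.03, 3.03]. Speed limits (rad/s): [2.39, 2.39, 3.01, 3.14, 3.14, 3.14].

### API

Orientations are given as [roll, pitch, yaw] about the fixed x, y, z axes, in that order (R = Rz(yaw) Ry(pitch) Rx(roll)).
In Python, from station import arm gives the robot as it stands.
- The arm moves only by the tool creep_tool, called after ">>>" as a command line: name --pt "numbers of a row" for each row, then --argument value for the rest. Schema: {"type":"object","properties":{"moves":{"type":"array","items":{"type":"array","items":{"type":"number"},"minItems":5,"maxItems":5},"minItems":1,"maxItems":20},"force":{"type":"number"},"only":{"type":"string"},"quiet":{"type":"boolean"},"lines":{"type":"string"}},"required":["moves"],"additionalProperties":false}. moves is a list of rows, 1 to 20 of them, each of 5 numbers: the finger opening in m, then dx, dy, dz in shares of 1000 mm (1.0 is 1000 mm), then a turn about the tool's z in shares of pi rad (1.0 is pi rad); each row is the pose to reach, as a shift and turn from the pose commanded when the call began, along the tool's axes at that moment; what a row does not reach only later rows make up. A row lasts 1/12 s, in which the tool goes at most 0.0417 m and 0.125 rad, less where a joint would pass 70% of its speed; a pose out of reach is approached as far as the arm can. The fingers move at their own pace and stop on an object; force is the grip in N (left out, the last holds). Time passes only in rows, so rows that do not move let the fingers close. The tool returns the time, the measured TCP pose, the force, the opening and the grip force at its end. only (a regular expression) keeps the lines of the reply that match it, lines (a string "A,B") keeps lines A to B, and quiet returns only ok. No shift or turn number may pass 1 either way. Input that does not fit is refused with a message, and nothing moves.
- arm.get_state(): the state, without advancing time (a new reading comes with each control period).
- arm.grab_frame(name): name is "scene" or "top" or "wrist"; returns the picture (384x512x3 uint8, red, green, blue); there is no depth.
- arm.camera_params(name): a dict with "fx", "fy", "cx", "cy" (pixels), "T" (4x4, takes a point from camera to world coordinates); the wrist camera has in their place "hand_eye" (4x4, takes a point from camera to tool coordinates, whose origin is the TCP and whose axes are the flange's). Camera axes: x right, y down, z forward; pixel columns grow to the right and rows downward; lengths in m; the calibration is good to about 2 mm. A picture is of the moment at which its call begins: read the wrist's pose just before it. camera_params takes no time and is no camera call.
- arm.job_done(): hands the job in; it is judged then, once.
The state is a dict: "t": time; "q": joint angles; "qd": joint speeds; "joint_efforts": joint torques, N m; "eef_pos": TCP position; "ee_rot": TCP orientation; "force": force on the tool from outside, world axes, zero at the start; "moment": the same for the moment, N m; "width": finger opening in m; "gripper_force": force on a finger pad.
Only numpy, scipy, OpenCV 4.12 (cv2) and the standard library are available. Lean on these libraries where they do the work, as an engineer would, in place of code of your own. Each camera call takes 0.05 s, during which the arm holds its last target. There are 200 camera calls.

## Working session

There is one attempt and no reset: what is moved stays moved. The work goes in short steps, Python scripts to look and compute and a tool call to move; the robot and the scene stay as the last step left them, time stands still between calls to the robot, and variables do not carry over. Pictures are saved under pics/ and viewed, at most 10 in all, crops included, and the job is handed in when it is done.

```bash
mkdir -p pics
```

Run:
```python
from station import arm
import cv2,numpy as np
for n in("scene","top"):
    cv2.imwrite(f"pics/{n}0.png",arm.grab_frame(n)[:,:,::-1]); p=arm.camera_params(n)
    print(n,{k:np.round(v,4).tolist() for k,v in p.items()})
s=arm.get_state();print(s['t'],s['eef_pos'],s['ee_rot'],s['width'],arm.hold_point_z)
print(arm.camera_params("wrist"))
```

```text
scene {'fx': 436.7959, 'fy': 436.7959, 'cx': 260.1163, 'cy': 192.5781, 'T': [[-0.7723, 0.3864, -0.5043, 0.9683], [0.6351, 0.4903, -0.5969, 0.5817], [0.0166, -0.7812, -0.624, 0.667], [0.0, 0.0, 0.0, 1.0]]}
top {'fx': 378.5291, 'fy': 378.5291, 'cx': 259.6839, 'cy': 183.2549, 'T': [[0.0145, -0.9855, 0.1688, 0.3585], [-0.9999, -0.0141, 0.0036, 0.0591], [-0.0011, -0.1688, -0.9856, 0.9155], [0.0, 0.0, 0.0, 1.0]]}
0.1 [ 0.28349396 -0.61209259  0.2256965 ] [ 3.14006488e+00 -1.55141682e-04 -2.70791362e+00] 0.08766181078088651 0.0188
{'fx': 341.7694414937791, 'fy': 341.7694414937791, 'cx': 256.487691582441, 'cy': 193.2961730776691, 'hand_eye': array([[ 4.26708469e-04, -9.68580260e-01, -2.48700820e-01,
         6.64014958e-02],
       [ 9.99999471e-01,  1.80427186e-04,  1.01306474e-03,
         6.61344569e-04],
       [-9.36362121e-04, -2.48701121e-01,  9.68579824e-01,
        -1.58198308e-01],
       [ 0.00000000e+00,  0.00000000e+00,  0.00000000e+00,
         1.00000000e+00]])}
```

View pics/scene0.png

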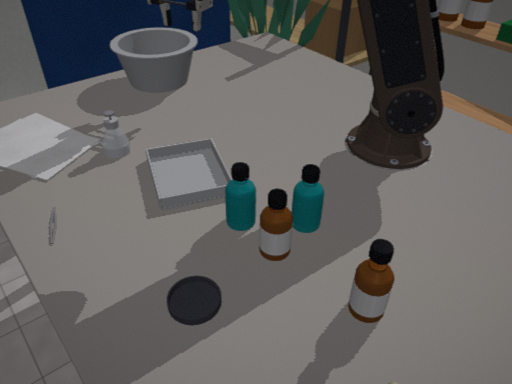

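View pics/top0.png

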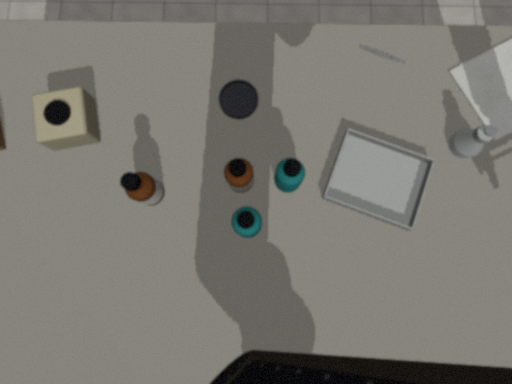

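The scene view shows amber bottles at (276,230) and (370,290). The right one seems to have neck showing below its cap (381,252). In the top view their caps are at (237,167) and (131,181), and the tray is at about (378,178). I'll triangulate next.

Create h.py:
```python
import cv2,numpy as np
from station import arm
def ray(n,uv):
    p=arm.camera_params(n);T=np.array(p["T"])
    d=T[:3,:3]@np.array([(uv[0]-p["cx"])/p["fx"],(uv[1]-p["cy"])/p["fy"],1.]);return T[:3,3],d
def atz(n,uv,z):
    o,d=ray(n,uv);return o+d*(z-o[2])/d[2]
def proj(n,X):
    p=arm.camera_params(n);T=np.linalg.inv(p["T"]);c=T[:3,:3]@X+T[:3,3]
    return np.array([p["cx"]+p["fx"]*c[0]/c[2],p["cy"]+p["fy"]*c[1]/c[2]])
def dark(im,c,r=16,th=45):
    x,y=c;m=(im[y-r:y+r,x-r:x+r].max(2)<th).astype('uint8')
    n,l,s,ce=cv2.connectedComponentsWithStats(m);k=1+np.argmax(s[1:,4]);return ce[k]+[x-r,y-r],s[k]
```

Run:
```python
from h import *
S=cv2.imread("pics/scene0.png");T=cv2.imread("pics/top0.png")
a=[cv2.resize(i,(390,560),interpolation=cv2.INTER_CUBIC) for i in (S[235:325,340:403],S[185:275,245:308])]
cv2.imwrite("pics/crop.png",np.hstack(a))
for st,tt in(((381,252),(131,181)),((277,200),(237,167))):
    cs,s1=dark(S,st,14);ct,s2=dark(T,tt,16)
    print(cs,s1,ct,s2)
    (o1,d1),(o2,d2)=ray("scene",cs),ray("top",ct)
    k=np.linalg.lstsq(np.c_[d1,-d2],o2-o1,rcond=None)[0];A,B=o1+k[0]*d1,o2+k[1]*d2
    print("cap ctr",(A+B)/2,np.linalg.norm(A-B),atz("top",ct,.155))
for c in((349,129),(433,158),(411,227),(323,198)):print("tray",atz("top",c,.035))
```

```text
[380.75883576 251.65280665] [  2   1  24  26 481] [130.92105263 181.40225564] [  6   8  20  18 266]
cap ctr [0.49052693 0.32714584 0.14668432] 0.0009984385239908175 [0.48881632 0.32466134 0.155     ]
[276.9126506  199.18975904] [  5   3  19  21 332] [236.9795082  167.24590164] [  8   8  17  18 244]
cap ctr [0.52610044 0.10965398 0.13566205] 0.0015512175258499891 [0.52142138 0.10895172 0.155     ]
tray [ 0.64550393 -0.15178469  0.035     ]
tray [ 0.57633806 -0.35030725  0.035     ]
tray [ 0.41165218 -0.28917427  0.035     ]
tray [ 0.47635566 -0.08660982  0.035     ]
```

View pics/crop.png

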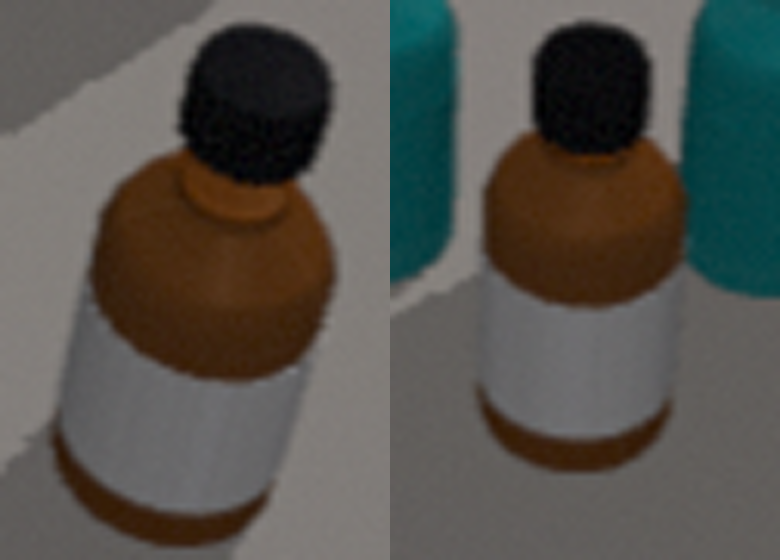

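The left crop, which is the bottle at right in the scene view, shows neck between collar and cap. That makes it the loose one, at about (0.489, 0.325). Its triangulated cap is also 11 mm higher than the other's. The tray centre is about (0.527, -0.219). I'll move above the loose bottle by way of (0.5, -0.2).

>>> creep_tool --pt "0.088 -0.365 0.272 -0.03 0" --pt "0.088 -0.365 0.272 -0.03 0" --pt "0.088 -0.365 0.272 -0.03 0" --pt "0.088 -0.365 0.272 -0.03 0" --pt "0.088 -0.365 0.272 -0.03 0" --pt "0.088 -0.365 0.272 -0.03 0" --pt "0.088 -0.365 0.272 -0.03 0" --pt "0.088 -0.365 0.272 -0.03 0" --pt "0.088 -0.365 0.272 -0.03 0" --pt "0.088 -0.365 0.272 -0.03 0" --pt "0.088 -0.365 0.272 -0.03 0" --pt "0.088 -0.365 0.272 -0.03 0" --pt "0.088 -0.365 0.272 -0.03 0" --pt "0.088 -0.365 0.272 -0.03 0"

```text
t: 1.27
eef_pos: [0.5003, -0.2119, 0.2562]
ee_rot: [3.141, -0.001, -2.707]
force: [-0.7, 1.3, -0.0]
width: 0.0874
gripper_force: 0.0
```

```bash
python3 -c "
from h import *
s=arm.get_state();print(s['q'],s['ee_rot'],s['eef_pos'])"
```

```text
[-3.99999336e-02  1.23663860e-01 -2.32280195e-01 -9.82109262e-05
 -1.21570870e+00 -1.09587974e+00] [ 3.14111917e+00 -7.19556048e-04 -2.70671001e+00] [ 0.50034174 -0.21194302  0.25619409]
```

>>> creep_tool --pt "0.088 -0.211 0.481 0.03 0" --pt "0.088 -0.211 0.481 0.03 0" --pt "0.088 -0.211 0.481 0.03 0" --pt "0.088 -0.211 0.481 0.03 0" --pt "0.088 -0.211 0.481 0.03 0" --pt "0.088 -0.211 0.481 0.03 0" --pt "0.088 -0.211 0.481 0.03 0" --pt "0.088 -0.211 0.481 0.03 0" --pt "0.088 -0.211 0.481 0.03 0" --pt "0.088 -0.211 0.481 0.03 0" --pt "0.088 -0.211 0.481 0.03 0" --pt "0.088 -0.211 0.481 0.03 0" --pt "0.088 -0.211 0.481 0.03 0" --pt "0.088 -0.211 0.481 0.03 0" --pt "0.088 -0.211 0.481 0.03 0" --pt "0.088 -0.211 0.481 0.03 0" --pt "0.088 -0.211 0.481 0.03 0"

```text
t: 2.68
eef_pos: [0.4902, 0.3113, 0.2266]
ee_rot: [-3.141, -0.0, -2.71]
force: [0.2, 0.0, 0.2]
width: 0.0875
gripper_force: 0.0
```

Run:
```python
from h import *
from scipy.spatial.transform import Rotation as R
s=arm.get_state();im=arm.grab_frame("wrist")[:,:,::-1].copy();cv2.imwrite("pics/w1.png",im)
p=arm.camera_params("wrist");T=np.eye(4);T[:3,:3]=R.from_euler('xyz',s['ee_rot']).as_matrix();T[:3,3]=s['eef_pos'];T=T@p['hand_eye']
m=(im.max(2)<45).astype('uint8');n,l,st,ce=cv2.connectedComponentsWithStats(m)
print(s['q'],s['eef_pos'])
for k in range(1,n):
    if st[k,4]>300:
        d=T[:3,:3]@[(ce[k][0]-p['cx'])/p['fx'],(ce[k][1]-p['cy'])/p['fy'],1];print(ce[k],st[k],T[:3,3]+d*(.163-T[2,3])/d[2])
```

```text
[ 9.02335090e-01  2.04780625e-01 -2.01477996e-01  2.68232353e-05
 -1.16480620e+00 -2.04121573e+00] [0.49023017 0.31125878 0.22659043]
[  5.94736842 128.22469636] [  0 107  16  43 494] [0.50931131 0.14487809 0.163     ]
[233.49324024 325.49662012] [    0   216   512   168 22486] [0.58059267 0.33510167 0.163     ]
[451.77680965 281.16152815] [ 420  232   57   79 1492] [0.48167114 0.46264397 0.163     ]
[143.61702128 293.25      ] [136 282  21  33 376] [0.58334064 0.26518879 0.163     ]
[369.41017964 293.19161677] [358 283  20  28 334] [0.51483931 0.41370019 0.163     ]
```

View pics/w1.png

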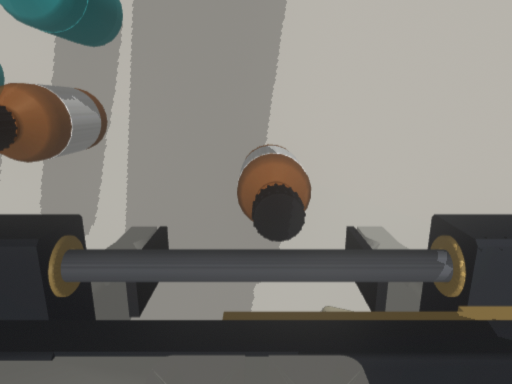

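The wrist view shows the cap near (278,212) between the open fingers, with the tight bottle at far left. I'll work out its position.

Run:
```python
from h import *
from scipy.spatial.transform import Rotation as R
im=cv2.imread("pics/w1.png")
p=arm.camera_params("wrist");T=np.eye(4);T[:3,:3]=R.from_euler('xyz',[-3.141,0,-2.71]).as_matrix();T[:3,3]=[0.49023,0.31126,0.22659];T=T@p['hand_eye']
m=(im.max(2)<60).astype('uint8');m[247:]=0
n,l,st,ce=cv2.connectedComponentsWithStats(m)
for k in range(1,n):
    if st[k,4]>300:
        u=ce[k]
        for z in (.163,.158):
            d=T[:3,:3]@[(u[0]-p['cx'])/p['fx'],(u[1]-p['cy'])/p['fy'],1];print(u,st[k],T[:3,3]+d*(z-T[2,3])/d[2])
s=arm.get_state();print(s['eef_pos'],s['ee_rot'])
```

```text
[  6.33027523 128.20550459] [  0 106  18  45 545] [0.50918774 0.14503494 0.163     ]
[  6.33027523 128.20550459] [  0 106  18  45 545] [0.51098196 0.14189831 0.158     ]
[277.4872807  212.60131579] [ 252  184   53   57 2280] [0.48761326 0.32672203 0.163     ]
[277.4872807  212.60131579] [ 252  184   53   57 2280] [0.48892111 0.32768134 0.158     ]
[ 38.2526971 229.506639 ] [   0  215   85   32 2410] [0.5675684  0.18239186 0.163     ]
[ 38.2526971 229.506639 ] [   0  215   85   32 2410] [0.57067876 0.1800974  0.158     ]
[471.58969277 228.44945491] [ 429  216   83   31 2018] [0.4419889  0.45300468 0.163     ]
[471.58969277 228.44945491] [ 429  216   83   31 2018] [0.44226819 0.45681091 0.158     ]
[158.43225806 238.41612903] [144 227  24  20 310] [0.53908308 0.25985795 0.163     ]
[158.43225806 238.41612903] [144 227  24  20 310] [0.54155126 0.25930989 0.158     ]
[0.49027014 0.31132689 0.22678204] [ 3.14153890e+00  1.54821792e-04 -2.70977258e+00]
```

>>> creep_tool --pt "0.088 -0.0045 0.014 0 0" --pt "0.088 -0.0045 0.014 0 0" --pt "0.088 -0.0045 0.014 0.03 0" --pt "0.088 -0.0045 0.014 0.055 0" --pt "0.088 -0.0045 0.014 0.075 0" --pt "0.088 -0.0045 0.014 0.09 0" --pt "0.088 -0.0045 0.014 0.096 0" --pt "0.088 -0.0045 0.014 0.096 0" --pt "0.05 -0.0045 0.014 0.096 0" --pt "0.05 -0.0045 0.014 0.096 0" --pt "0.05 -0.0045 0.014 0.096 0" --pt "0.05 -0.0045 0.014 0.096 0" --force 20

```text
t: 3.73
eef_pos: [0.4884, 0.3279, 0.1316]
ee_rot: [3.141, 0.002, -2.708]
force: [-0.2, 0.3, 0.7]
width: 0.0666
gripper_force: 0.0
```

```bash
python3 -c "
from h import *
cv2.imwrite('pics/s2.png',cv2.resize(arm.grab_frame('scene')[160:352,256:,::-1],(768,576)))"
```

```text
(no output)
```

View pics/s2.png

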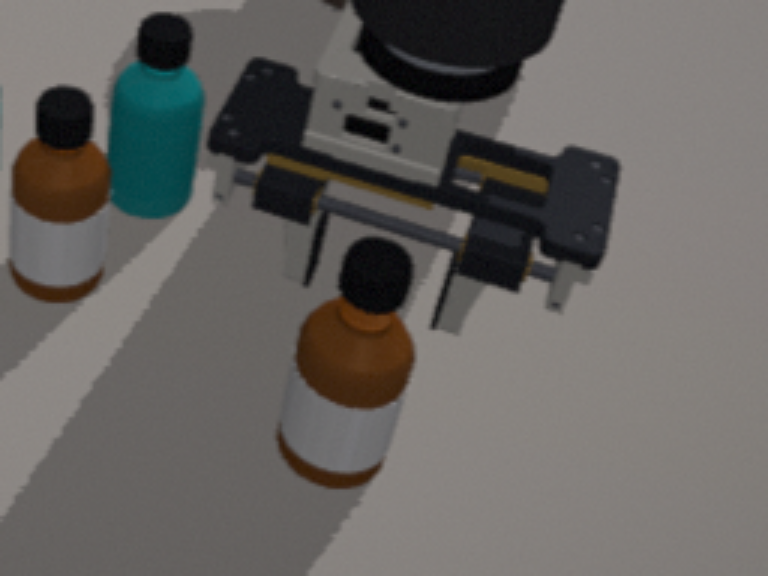

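The view shows the fingers straddling the loose cap: tips at about (305,280) and (450,330), with the midpoint at the cap's bottom (375,300). I'll close on it.

>>> creep_tool --pt "0.05 0 0 0 0" --pt "0.045 0 0 0 0" --pt "0.042 0 0 0 0" --pt "0.039 0 0 0 0" --pt "0.036 0 0 0 0" --pt "0.033 0 0 0 0" --pt "0.03 0 0 0 0" --pt "0.03 0 0 0 0" --pt "0.03 0 0 0 0" --pt "0.03 0 0 0 0" --pt "0.03 0 0 0 0" --pt "0.03 0 0 0 0" --force 20

```text
t: 4.78
eef_pos: [0.488, 0.3274, 0.1305]
ee_rot: [-3.141, -0.0, -2.708]
force: [0.6, -1.2, 0.5]
width: 0.0358
gripper_force: 20.0
```

```bash
python3 -c "
from h import *
s=arm.get_state();print(s['moment'],s['q'])
cv2.imwrite('pics/s3.png',arm.grab_frame('scene')[:,:,::-1])"
```

```text
[-0.35560443 -0.09438362  0.034624  ] [ 9.23396523e-01  2.96198506e-01 -3.13950969e-01  2.94816978e-05
 -9.60804935e-01 -2.06045351e+00]
```

```bash
python3 -c "
from h import *
a=cv2.resize(cv2.imread('pics/s3.png')[190:340,310:460],(400,400),interpolation=cv2.INTER_CUBIC)
w=cv2.resize(arm.grab_frame('wrist')[:,:,::-1][150:350,156:356],(400,400))
cv2.imwrite('pics/s4.png',np.hstack([a,w]))
s=arm.get_state();print(proj('scene',np.array([*s['eef_pos'][:2],.1493])))"
```

```text
[382.46692694 249.96983684]
```

View pics/s4.png

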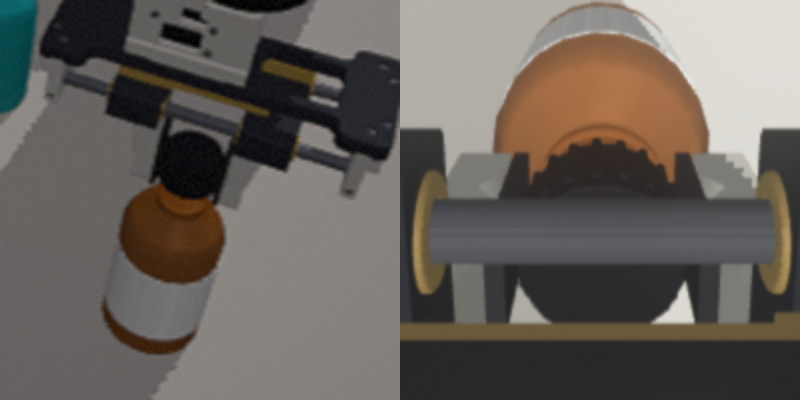

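The cap sits squarely between the pads and the bottle is upright, so the narrow reading comes from the ribs. I'll twist 1.2 rad anticlockwise.

Units first: turns go in shares of pi rad. So -1.2 rad / 3.1416 = -0.382.

>>> creep_tool --pt "0.03 0 0 0 -0.0159" --pt "0.03 0 0 0 -0.0414" --pt "0.03 0 0 0 -0.07" --pt "0.03 0 0 0 -0.0987" --pt "0.03 0 0 0 -0.1273" --pt "0.03 0 0 0 -0.156" --pt "0.03 0 0 0 -0.1846" --pt "0.03 0 0 0 -0.2133" --pt "0.03 0 0 0 -0.2419" --pt "0.03 0 0 0 -0.2706" --pt "0.03 0 0 0 -0.2992" --pt "0.03 0 0 0 -0.3279" --pt "0.03 0 0 0 -0.3565" --pt "0.03 0 0 0 -0.3724" --pt "0.03 0 0 0 -0.382" --pt "0.03 0 0 0 -0.382" --pt "0.03 0 0 0 -0.382" --pt "0.03 0 0 0 -0.382" --force 20

```text
t: 6.38
eef_pos: [0.488, 0.3276, 0.1305]
ee_rot: [-3.142, 0.0, -1.509]
force: [0.2, 0.1, -1.1]
width: 0.0353
gripper_force: 20.0
```

```bash
python3 -c "
from h import *
s=arm.get_state();print(s['moment'],s['q'])
a=cv2.resize(arm.grab_frame('scene')[190:340,310:460,::-1],(400,400),interpolation=cv2.INTER_CUBIC)
w=cv2.resize(arm.grab_frame('wrist')[:,:,::-1][50:350,106:406],(400,400))
cv2.imwrite('pics/s5.png',np.hstack([a,w]))"
```

```text
[0.25233437 0.14977984 0.02791543] [ 9.23573587e-01  2.96239825e-01 -3.13840350e-01 -1.26162910e-04
 -9.60583310e-01 -8.61551676e-01]
```

View pics/s5.png

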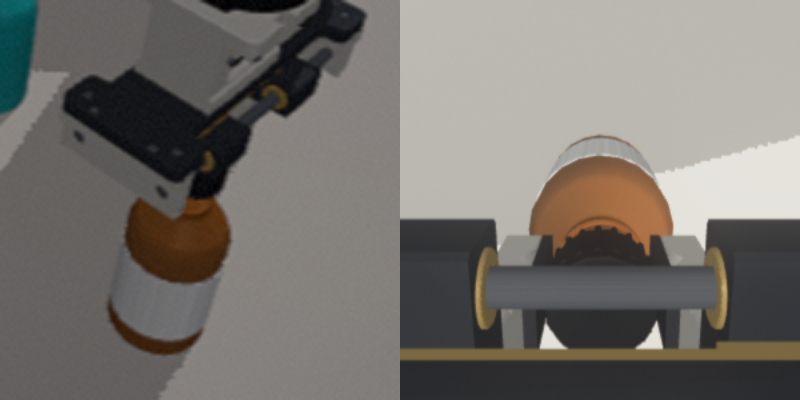

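Lift in one call and check hold.

>>> creep_tool --pt "0.03 0 0 -0.004 0" --pt "0.03 0 0 -0.012 0" --pt "0.03 0 0 -0.025 0" --pt "0.03 0 0 -0.045 0" --pt "0.03 0 0 -0.07 0" --pt "0.03 0 0 -0.095 0" --pt "0.03 0 0 -0.12 0" --pt "0.03 0 0 -0.145 0" --pt "0.03 0 0 -0.17 0" --pt "0.03 0 0 -0.185 0" --pt "0.03 0 0 -0.195 0" --pt "0.03 0 0 -0.2 0" --pt "0.03 0 0 -0.2 0" --pt "0.03 0 0 -0.2 0" --force 30

```text
t: 7.65
eef_pos: [0.4876, 0.3272, 0.3295]
ee_rot: [3.14, -0.001, -1.508]
force: [-0.2, 0.1, -3.9]
width: 0.035
gripper_force: 30.0
```

```bash
python3 -c "
from h import *
a=cv2.resize(arm.grab_frame('scene')[:,:,::-1],(512,384))
cv2.imwrite('pics/s6.png',a);print(arm.get_state()['force'],arm.get_state()['eef_pos'])"
```

```text
[ 0.63143021  0.25284739 -4.31773468] [0.48749915 0.32715806 0.32915634]
```

View pics/s6.png

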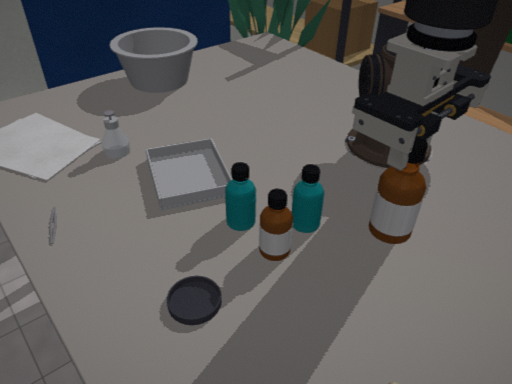

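The bottle hangs upright from its cap, near (395,200). Next I'll carry it over the tray.

>>> creep_tool --pt "0.03 0.008 0 0 0" --pt "0.03 0.024 0 0 0" --pt "0.03 0.048 0 0 0" --pt "0.03 0.08 -0.001 0 0" --pt "0.03 0.115 -0.001 0 0" --pt "0.03 0.15 -0.002 0 0" --pt "0.03 0.185 -0.002 0 0" --pt "0.03 0.22 -0.002 0 0" --pt "0.03 0.255 -0.003 0 0" --pt "0.03 0.29 -0.003 0 0" --pt "0.03 0.325 -0.003 0 0" --pt "0.03 0.36 -0.004 0 0" --pt "0.03 0.395 -0.004 0 0" --pt "0.03 0.43 -0.005 0 0" --pt "0.03 0.465 -0.005 0 0" --pt "0.03 0.497 -0.006 0 0" --pt "0.03 0.522 -0.006 0 0" --pt "0.03 0.538 -0.006 0 0" --pt "0.03 0.546 -0.006 0 0" --pt "0.03 0.548 -0.006 0 0"

```text
t: 9.37
eef_pos: [0.5275, -0.2209, 0.3299]
ee_rot: [3.14, -0.0, -1.51]
force: [0.2, 0.6, -4.2]
width: 0.0355
gripper_force: 30.0
```

>>> creep_tool --pt "0.03 0 0 0 0" --pt "0.03 0 0 0.01 0" --pt "0.03 0 0 0.03 0" --pt "0.03 0 0 0.055 0" --pt "0.03 0 0 0.08 0" --pt "0.03 0 0 0.105 0" --pt "0.03 0 0 0.13 0" --pt "0.03 0 0 0.15 0" --pt "0.03 0 0 0.165 0" --pt "0.03 0 0 0.175 0" --pt "0.03 0 0 0.18 0" --pt "0.03 0 0 0.18 0" --pt "0.03 0 0 0.18 0"

```text
t: 10.45
eef_pos: [0.529, -0.2188, 0.1512]
ee_rot: [-3.141, -0.0, -1.507]
force: [0.9, -0.3, -3.9]
width: 0.035
gripper_force: 30.0
```

```bash
python3 -c "
from h import *
a=cv2.resize(arm.grab_frame('scene')[90:300,100:380,::-1],(800,600))
cv2.imwrite('pics/s7.png',a);s=arm.get_state();print(s['force'],s['eef_pos'],s['moment'])"
```

```text
[ 0.25872499  0.13713058 -3.92704381] [ 0.52924578 -0.21894733  0.15158132] [ 0.0031747   0.04947007 -0.01309315]
```

View pics/s7.png

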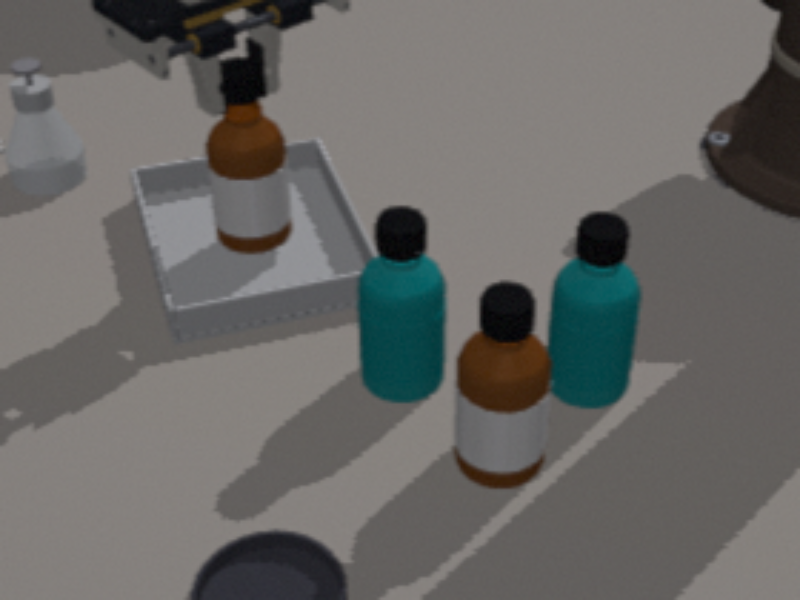

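The bottle is inside the tray, centred and upright at (250,200), with its base about 15 mm above the floor. I'll lower it slowly.

>>> creep_tool --pt "0.03 0 0 0.005 0" --pt "0.03 0 0 0.009 0" --pt "0.03 0 0 0.011 0" --pt "0.03 0 0 0.012 0" --pt "0.03 0 0 0.013 0" --pt "0.03 0 0 0.0135 0" --pt "0.03 0 0 0.014 0" --pt "0.03 0 0 0.0145 0" --pt "0.03 0 0 0.015 0" --pt "0.03 0 0 0.015 0" --pt "0.03 0 0 0.015 0"

```text
t: 11.42
eef_pos: [0.5286, -0.219, 0.1356]
ee_rot: [-3.142, -0.0, -1.508]
force: [0.0, -0.3, -4.4]
width: 0.0355
gripper_force: 30.0
```

>>> creep_tool --pt "0.03 0 0 0.0003 0" --pt "0.03 0 0 0.0006 0" --pt "0.03 0 0 0.0009 0" --pt "0.03 0 0 0.0012 0" --pt "0.03 0 0 0.0012 0" --pt "0.03 0 0 0.0012 0"

```text
t: 11.92
eef_pos: [0.529, -0.2192, 0.1355]
ee_rot: [-3.14, -0.001, -1.507]
force: [-2.0, 2.0, 7.1]
width: 0.0352
gripper_force: 30.0
```

The force reading shows contact with the tray floor. I'll relax slightly, open gently, then rise.

>>> creep_tool --pt "0.03 0 0 -0.0004 0" --pt "0.03 0 0 -0.0004 0" --pt "0.036 0 0 -0.0004 0" --pt "0.038 0 0 -0.0004 0" --pt "0.041 0 0 -0.0004 0" --pt "0.045 0 0 -0.0004 0" --pt "0.055 0 0 -0.0004 0" --pt "0.07 0 0 -0.0004 0" --pt "0.085 0 0 -0.0004 0" --pt "0.088 0 0 -0.0004 0" --pt "0.088 0 0 -0.0004 0" --pt "0.088 0 0 -0.0004 0" --pt "0.088 0 0 -0.0004 0" --pt "0.088 0 0 -0.0004 0" --force 10

```text
t: 13.08
eef_pos: [0.5285, -0.219, 0.1348]
ee_rot: [-3.142, 0.0, -1.508]
force: [-0.2, -0.5, 0.8]
width: 0.0869
gripper_force: 0.0
```

>>> creep_tool --pt "0.088 0 0 -0.005 0" --pt "0.088 0 0 -0.015 0" --pt "0.088 0 0 -0.03 0" --pt "0.088 0 0 -0.06 0" --pt "0.088 0 0 -0.09 0" --pt "0.088 0 0 -0.12 0" --pt "0.088 0 0 -0.15 0" --pt "0.088 0 0 -0.15 0" --pt "0.088 0 0 -0.15 0"

```text
t: 13.83
eef_pos: [0.5295, -0.2192, 0.2879]
ee_rot: [-3.136, -0.001, -1.508]
force: [0.5, 0.6, -1.1]
width: 0.0877
gripper_force: 0.0
```

```bash
python3 -c "
from h import *
a=cv2.resize(arm.grab_frame('scene')[90:300,100:380,::-1],(800,600))
cv2.imwrite('pics/s8.png',a)"
```

```text
(no output)
```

View pics/s8.png

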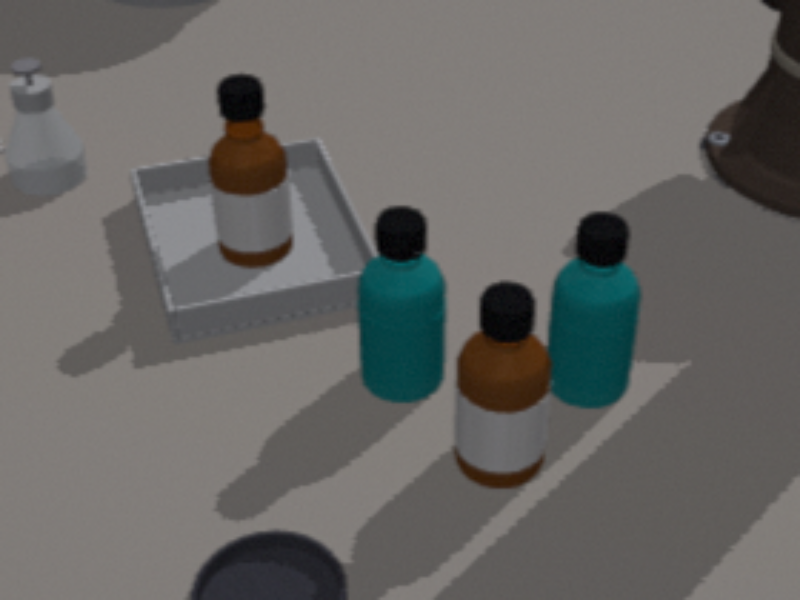

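The loose bottle stands upright in the tray at (250,200), the gripper is clear, and the other bottles haven't moved.

```bash
python3 -c "
from station import arm
print(arm.job_done())"
```

```text
the job is handed in; nothing more can be done
None
```

I turned the gripped loose cap about 1.2 rad anticlockwise where the bottle stood (no mark on the cap to confirm it by eye), then set the bottle upright in the white tray; the tight and turquoise bottles were not touched, and the job was handed in at about 14 s.

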